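Put the four pens into the trays of their colours

ROBOT

A 6-joint arm with a two-finger parallel gripper is mounted at the origin on a cart in front of the work surface, level with it; the furniture and walls round the work are solid. World frame = base frame: x ahead of the robot, y to its left, z up, the work surface at z = 0. Lengths are in m, angles in rad, forces in N, time in s.
With the tool pointing down it reaches from about 0.25 to 0.85 m from the base axis. Payload 12.5 kg.
Tool frame: the origin (TCP) lies at the centre of the arm's flange, where the gripper is bolted on; the fingertips stand 186 mm ahead of it and the grasp point (between the pads) lies 167 mm ahead of it; z points along the fingers, y is the direction in which the jaws open and shut (so a half turn about z gives the same grasp; the last joint's range is limited). The gripper opens to 93 mm and grips with 3 to 60 N. Pads are 15 mm wide; open, the fingers measure 128 mm over their backs; the gripper's body (75 mm by 188 mm) begins 65 mm behind the grasp point.
Start: joints at [1.06, 0.351, 1.652, -0, 1.139, -0.085], TCP at [0.227, 0.501, 0.405] pointing down, gripper open.
Joint ranges: [-2.75, 2.75], [-0.79, 2.1], [0.01, 2.65], [-1.57, 4.71], [0.07, 3.14], [-2.87, 2.87]. Speed limits (rad/s): [2.22, 2.22, 2.79, 3.14, 3.14, 3.14].

INTERFACE

Orientations are given as a unit quaternion [w, x, y, z].
In Python, from cell import robot, get_image, camera_model gives the robot as it stands. The module is installed in compiled form; this text tells all that it offers. Calls block until the motion is done:
- robot.move_to(position, orientation): joint-space move of the TCP to a pose.
- robot.line_to(position, vel=0.15, orientation=None, stop_force=None): straight line of the TCP; orientation=None keeps the orientation; vel is the mean speed in m/s. With stop_force (N) it stops when the force on the tool has changed by that much, and returns True; else False.
- robot.movej(angles): joint-space move.
- robot.grip(opening): finger opening in m; the grip force is fixed at half the most; returns when the fingers have stopped.
- robot.sleep(seconds).
- robot.solve_ik(position, orientation): joint angles nearest the present ones, or None.
- get_image(name): name is "scene" or "top" or "wrist"; returns (picture, depth): 384x512x3 uint8, red, green, blue; 384x512 float32, m along the optical axis (not along the pixel's ray), 0 where there is no reading.
- camera_model(name): a dict with "camera_matrix" (3x3 intrinsics, pixels), "pose" (4x4, takes a point from camera to world coordinates). Camera axes: x right, y down, z forward; pixel columns grow to the right and rows downward; lengths in m; the calibration is good to about 2 mm. The wrist camera is an equidistant fisheye: a pixel r from the principal point sees the ray r / f radians off the axis. A picture is of the moment at which its call begins: read the wrist's pose just before it. camera_model takes no time and is no camera call; for the wrist camera it gives the pose at the moment of the call.
A pose or a line that the arm cannot do raises robot.Unreachable and nothing moves.
- robot.close_job(): hands the job in, once; it reports no verdict.
Readings, each from a call of its own:
- robot.current_time_s(): time.
- robot.current_joints(): joint angles.
- robot.current_joint_vel(): joint speeds.
- robot.current_tau(): joint torques, N m.
- robot.current_tool_pos(): TCP position.
- robot.current_orientation(): TCP orientation.
- robot.current_contact_force(): force on the tool from outside, world axes, zero at the start.
- robot.current_torque(): the same for the moment, N m.
- robot.current_gripper_width(): finger opening in m.
Only numpy, scipy, OpenCV 4.12 (cv2) and the standard library are available. Lean on these libraries where they do the work, as an engineer would, in place of code of your own. Each camera call takes 0.05 s, during which the arm holds its last target.

TASK

Pick out the four pens among the small things on the desk and lay each one in the pen tray of its own colour: black marker in the black tray, yellow highlighter in the yellow, blue pen in the blue, green pen in the green. Each must lie flat on the bottom of its tray, along it, between the corner posts and centred to about a centimetre, with nothing holding it at the end. Do not push the eraser or the memory stick about.

Things in the scene. Friction and masses are not known exactly. Their poses are not given: they have to be found in the camera images.
- marker: the black marker: a straight all-black round-looking rod, 17 mm wide, 136 mm long, 17 mm high, loose, lying on the desk; its flat-bottomed underside does not roll. Origin at the centre of its underside; its length runs along its y axis, z is up.
- highlighter: the yellow highlighter: a straight rod, yellow with a black part at one end, 18 mm wide, 122 mm long, 18 mm high, loose, lying on the desk; its flat-bottomed underside does not roll. Origin at the centre of its underside; its length runs along its y axis, z is up.
- blue_pen: the blue pen: a slim blue ballpoint pen, 10 mm wide, 142 mm long, 12 mm high, loose, lying on the desk; its flat-bottomed underside does not roll. Origin at the centre of its underside; its length runs along its y axis, z is up.
- green_ballpen: the green pen: a slim green ballpoint pen with a dark clip, 10 mm wide, 142 mm long, 12 mm high, loose, lying on the desk; its flat-bottomed underside does not roll. Origin at the centre of its underside; its length runs along its y axis, z is up.
- tray_black: the black plastic pen tray with a grey felt strip, fixed to the desk: base plate 52 (x) by 150 (y) mm, 5 mm thick, and a post at each corner (9 by 18 mm, top 18 mm above the desk). A pen lies on the base along y, in the 34 mm gap between the posts at either end; the 110 mm between the end posts is open sideways for fingers. Origin: centre of its underside, on the desk; z up.
- tray_yellow: the yellow plastic pen tray with a grey felt strip, fixed to the desk: base plate 52 (x) by 150 (y) mm, 5 mm thick, and a post at each corner (9 by 18 mm, top 18 mm above the desk). A pen lies on the base along y, in the 34 mm gap between the posts at either end; the 110 mm between the end posts is open sideways for fingers. Origin: centre of its underside, on the desk; z up.
- tray_blue: the blue plastic pen tray with a grey felt strip, fixed to the desk: base plate 52 (x) by 150 (y) mm, 5 mm thick, and a post at each corner (9 by 18 mm, top 18 mm above the desk). A pen lies on the base along y, in the 34 mm gap between the posts at either end; the 110 mm between the end posts is open sideways for fingers. Origin: centre of its underside, on the desk; z up.
- tray_green: the green plastic pen tray with a grey felt strip, fixed to the desk: base plate 52 (x) by 150 (y) mm, 5 mm thick, and a post at each corner (9 by 18 mm, top 18 mm above the desk). A pen lies on the base along y, in the 34 mm gap between the posts at either end; the 110 mm between the end posts is open sideways for fingers. Origin: centre of its underside, on the desk; z up.
- eraser: small blue eraser with a white end, 20 mm (x) by 44 mm (y), 12 mm high, loose; a bystander. Origin at the centre of its underside.
- usb_stick: small black memory stick with a light metal plug, 18 mm (x) by 48 mm (y), 8 mm high, loose; a bystander. Origin at the centre of its underside.
Not all that is in view belongs to the job. Of the things that look like the marker, the larger one is meant.

How it is judged:
At the end, for the whole second after the job is handed in: Each pen lies flat in the tray of its own colour: its underside on the tray's base (2 to 9 mm above the desk, tilt under 0.12 rad), its centre within 13.5 mm across and 15 mm along the tray's centre, its length within 0.25 rad of the tray's, at rest and released (x of marker in the frame of tray_black between -0.0135 and 0.0135 m and y of marker in the frame of tray_black between -0.015 and 0.015 m and z of marker in the frame of tray_black between 0.002 and 0.009 m and angle between the y axis of marker and the y axis of tray_black, either way round below 0.25 rad and angle between each of marker, highlighter, blue_pen, green_ballpen's own z axis and vertical below 0.12 rad and linear speed of each of marker, highlighter, blue_pen, green_ballpen below 0.02 m/s and x of highlighter in the frame of tray_yellow between -0.0135 and 0.0135 m and y of highlighter in the frame of tray_yellow between -0.015 and 0.015 m and z of highlighter in the frame of tray_yellow between 0.002 and 0.009 m and angle between the y axis of highlighter and the y axis of tray_yellow, either way round below 0.25 rad and x of blue_pen in the frame of tray_blue between -0.0135 and 0.0135 m and y of blue_pen in the frame of tray_blue between -0.015 and 0.015 m and z of blue_pen in the frame of tray_blue between 0.002 and 0.009 m and angle between the y axis of blue_pen and the y axis of tray_blue, either way round below 0.25 rad and x of green_ballpen in the frame of tray_green between -0.0135 and 0.0135 m and y of green_ballpen in the frame of tray_green between -0.015 and 0.015 m and z of green_ballpen in the frame of tray_green between 0.002 and 0.009 m and angle between the y axis of green_ballpen and the y axis of tray_green, either way round below 0.25 rad); the robot touches nothing.
It fails at once if the eraser was pushed more than 20 mm (distance of eraser from where it was at the start of the episode above 0.02 m).
It fails at once if the memory stick was pushed more than 20 mm (distance of usb_stick from where it was at the start of the episode above 0.02 m).
It also fails if it takes over 88 s, if anything falls off the work surface, if the arm or the gripper's body presses on something with over 40 N, if the wrist force passes 120 N, or if a joint passes its speed limit or range.

## Working session

There is one attempt and no reset: what is moved stays moved. The work goes in short steps, each a Python script; the robot and the scene stay as the last script left them, time stands still between calls to the robot, and variables do not carry over. Pictures are saved under pics/ and viewed, and the job is handed in when it is done.

```bash
mkdir -p pics
python3 - <<'E'
from cell import robot,get_image,camera_model
import cv2,numpy as np
for n in ["top","scene"]:
    im,d=get_image(n); np.savez(f"{n}0.npz",im=im,d=d)
    cv2.imwrite(f"pics/{n}0.png",cv2.resize(im[:,:,::-1],(800,600),interpolation=cv2.INTER_CUBIC))
    m=camera_model(n); print(n,m["camera_matrix"],m["pose"])
print(robot.current_time_s(), robot.current_orientation(), robot.current_gripper_width())
E
```

```text
top [[488.50065487   0.         262.83034498]
 [  0.         488.50065487 197.54757016]
 [  0.           0.           1.        ]] [[-0.00910009 -0.99573346  0.09182625  0.45619365]
 [-0.99995487  0.00931222  0.00188191 -0.04597191]
 [-0.00272899 -0.09180498 -0.99577327  1.29327925]
 [ 0.          0.          0.          1.        ]]
scene [[476.22662786   0.         251.39793682]
 [  0.         476.22662786 188.99944335]
 [  0.           0.           1.        ]] [[ 0.74875601 -0.51149894  0.42158425  0.04058111]
 [-0.66283642 -0.57441634  0.4803059  -0.61065016]
 [-0.00351108 -0.63907332 -0.76913781  0.98988856]
 [ 0.          0.          0.          1.        ]]
0.1 [-1.31406934e-04  2.11301109e-01  9.77420904e-01 -4.48026931e-04] 0.09310030219333891
```

View pics/top0.png

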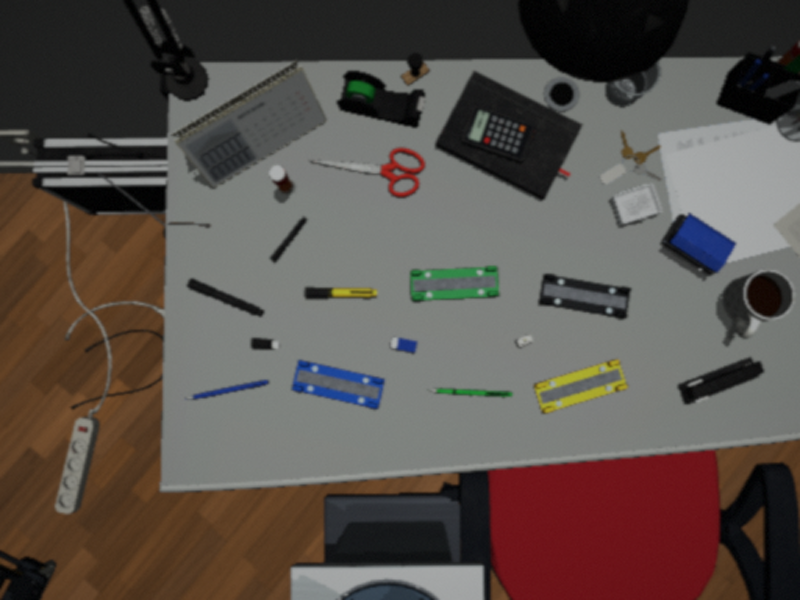

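View pics/scene0.png

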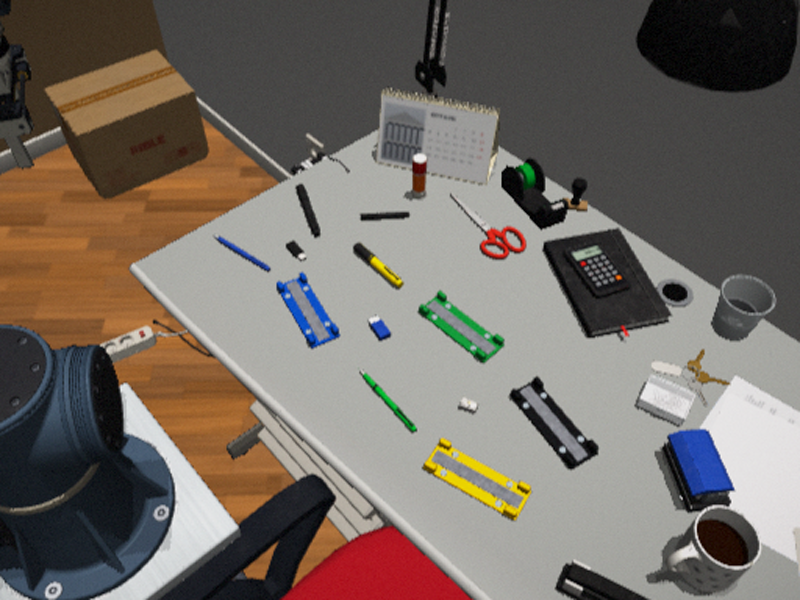

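The top view (800x600) shows four trays:
- green at (454,283)
- black at (585,296)
- blue at (338,384)
- yellow at (580,386)

The pens are the highlighter (340,293), the blue pen (228,390) and the green pen (472,392).

Three things look like the marker: a black rod at (225,297), a shorter black rod at (289,240), and the stapler-like thing at (721,381). The first is the long plain rod, so I'll check it by size and in a crop.

```bash
cat > h.py <<'E'
import cv2,numpy as np
from cell import robot,get_image,camera_model
def back(uv,h,m):
    K=m["camera_matrix"];P=m["pose"]
    uv=np.atleast_2d(uv).astype(float)
    r=np.c_[(uv[:,0]-K[0,2])/K[0,0],(uv[:,1]-K[1,2])/K[1,1],np.ones(len(uv))]@P[:3,:3].T
    return P[:3,3]+r*((h-P[2,3])/r[:,2])[:,None]
S=0.64
def roi(x0,y0,x1,y1): return [int(v*S) for v in (x0,y0,x1,y1)]
ROI={'marker':(180,272,272,322),'decoy':(265,212,312,268),'highlighter':(298,280,382,306),'blue_pen':(180,372,276,405),'green_ballpen':(424,380,518,404),
'tray_black':(532,268,638,324),'tray_yellow':(528,354,634,418),'tray_blue':(285,354,390,412),'tray_green':(402,260,505,307),'eraser':(385,333,422,357),'usb_stick':(246,334,282,354)}
H={'marker':.009,'decoy':.008,'highlighter':.009,'blue_pen':.006,'green_ballpen':.006,'eraser':.006,'usb_stick':.004}
def locate(im,name,h=None,box=None,up=4,dbg=None):
    m=camera_model("top")
    x0,y0,x1,y1=roi(*(box or ROI[name]))
    c=im[y0:y1,x0:x1].astype(np.float32)
    bg=np.median(np.r_[c[0],c[-1]].reshape(-1,3),0)
    d=np.abs(c-bg).max(2)
    d=cv2.resize(d,None,fx=up,fy=up,interpolation=cv2.INTER_CUBIC)
    b=(d>28).astype(np.uint8)
    n,l,s,_=cv2.connectedComponentsWithStats(b)
    k=1+np.argmax(s[1:,4]); pts=np.argwhere(l==k)[:,::-1]
    uv=(pts+0.5)/up-0.5+[x0,y0]
    w=back(uv,H.get(name,.008) if h is None else h,m)[:,:2]
    (cx,cy),(a,bb),ang=cv2.minAreaRect(((w)*1000).astype(np.float32))
    cen=w.mean(0); ev,V=np.linalg.eigh(np.cov(w.T)); v=V[:,1]
    return np.array([cx,cy])/1000,cen,np.arctan2(v[1],v[0])%np.pi,max(a,bb),min(a,bb)
E
python3 - <<'E'
from h import *
im=np.load('top0.npz')['im']
for k in ROI:
    r=locate(im,k); print(k,np.round(r[0],4),np.round(r[1],4),'yaw %.3f L %.0f W %.0f'%r[2:])
a=im[150:270,100:420][:,:,::-1]
cv2.imwrite('pics/crop.png',cv2.convertScaleAbs(cv2.resize(a[0:120,0:160],(800,600),interpolation=cv2.INTER_CUBIC),alpha=2))
E
```

```text
marker [0.5962 0.2711] [0.5976 0.273 ] yaw 1.166 L 142 W 21
decoy [0.6962 0.164 ] [0.6951 0.1654] yaw 2.491 L 95 W 16
highlighter [0.6025 0.0765] [0.6032 0.0784] yaw 1.558 L 125 W 23
blue_pen [0.4422 0.2612] [0.4425 0.2608] yaw 1.765 L 133 W 13
green_ballpen [ 0.4336 -0.1475] [ 0.4337 -0.1481] yaw 1.515 L 130 W 13
tray_black [ 0.5938 -0.3371] [ 0.594  -0.3369] yaw 1.391 L 154 W 59
tray_yellow [ 0.4427 -0.3259] [ 0.4427 -0.3249] yaw 1.855 L 154 W 55
tray_blue [0.4489 0.0805] [0.4495 0.0808] yaw 1.342 L 152 W 57
tray_green [ 0.6172 -0.1165] [ 0.6173 -0.1163] yaw 1.620 L 153 W 58
eraser [ 0.5141 -0.0311] [ 0.5138 -0.0328] yaw 1.357 L 43 W 24
usb_stick [0.5192 0.21  ] [0.5187 0.2107] yaw 1.470 L 39 W 22
```

Run:
```python
from h import *
im=np.load('top0.npz')['im']
c=im[130:210,100:206][:,:,::-1]
cv2.imwrite('pics/crop2.png',cv2.convertScaleAbs(cv2.resize(c,(795,600),interpolation=cv2.INTER_CUBIC),alpha=1.7))
```

```text
(no output)
```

View pics/crop2.png

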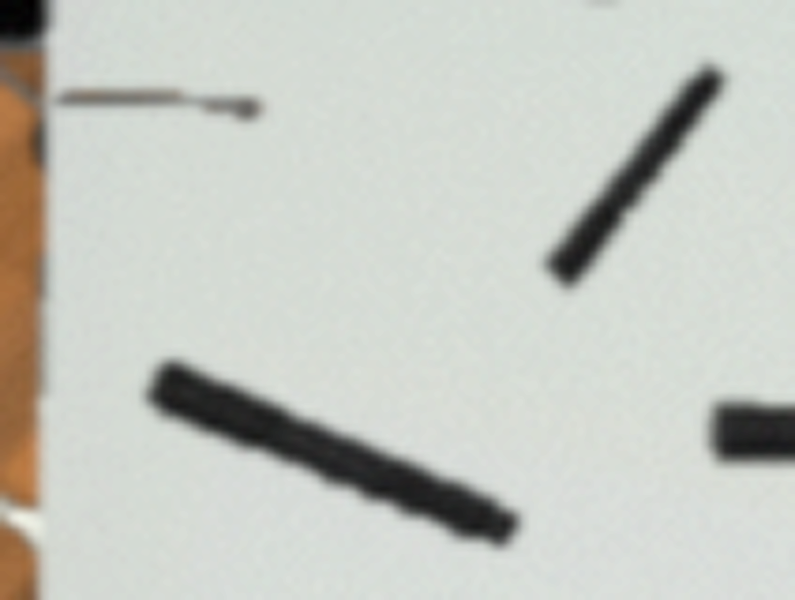

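The crop confirms it. The lower-left rod (335,455 in the crop) is the larger one, measuring 142x21 mm against 95 mm for the thinner rod at (635,175). It matches the 136x17 mm marker. Next I'll check the lamp's clearance and refine the slim pens' ends.

```bash
cat >> h.py <<'E'
from scipy.spatial.transform import Rotation as Rot
def quat(yaw):  # tool x along pen axis, z down
    x=np.array([np.cos(yaw),np.sin(yaw),0]);z=np.array([0,0,-1.]);y=np.cross(z,x)
    q=Rot.from_matrix(np.c_[x,y,z]).as_quat(); return [q[3],q[0],q[1],q[2]]
def best(p,yaw):
    o=[]
    for f in (0,np.pi):
        q=quat(yaw+f); j=robot.solve_ik([p[0],p[1],.3],q)
        if j is not None: o.append((abs(j[5]),q,j))
    o.sort(key=lambda t:t[0]); return o[0][1],o[0][2]
E
python3 - <<'E'
from h import *
z=np.load('top0.npz'); im=z['im'];d=z['d'];m=camera_model('top');K=m['camera_matrix'];P=m['pose']
v,u=np.mgrid[0:384,0:512]
c=np.stack([(u-K[0,2])/K[0,0]*d,(v-K[1,2])/K[1,1]*d,d],-1)@P[:3,:3].T+P[:3,3]
for n,(x0,y0,x1,y1) in {'lamp':(330,0,440,50),'lampbase':(80,0,135,60),'cal':(110,40,210,120),'bottle':(170,105,190,124)}.items():
    q=c[y0:y1,x0:x1].reshape(-1,3); q=q[(d[y0:y1,x0:x1].ravel()>0)&(q[:,2]>.03)]
    print(n,np.round(q.min(0),2),np.round(q.max(0),2))
a=[im[236:262,115:178],im[242:262,270:333]]
for i,x in enumerate(a): cv2.imwrite(f'pics/pen{i}.png',cv2.resize(x[:,:,::-1],None,fx=12,fy=12,interpolation=cv2.INTER_NEAREST))
for k in ['marker','highlighter','blue_pen','green_ballpen']:
    r=locate(im,k); t={'marker':'black','highlighter':'yellow','blue_pen':'blue','green_ballpen':'green'}[k]
    s=locate(im,'tray_'+t)
    print(k,np.round(best(r[0],r[2])[1],2),np.round(best(s[0],s[2])[1],2))
E
python3 -c "
import cv2,numpy as np
a=cv2.imread('pics/pen0.png');b=cv2.imread('pics/pen1.png');cv2.imwrite('pics/pens.png',np.vstack([a,b]))"
```

```text
lamp [ 0.78 -0.52  0.03] [ 1.04 -0.16  0.59]
lampbase [0.94 0.26 0.03] [1.04 0.44 0.32]
cal [0.78 0.11 0.03] [1.   0.36 0.15]
bottle [0.78 0.16 0.03] [0.8  0.18 0.1 ]
marker [ 0.36  0.65  1.45 -0.    1.04  0.76] [-0.58  0.7   1.36 -0.    1.08 -0.4 ]
highlighter [ 0.05  0.57  1.59 -0.    0.98  0.06] [-0.72  0.48  1.75 -0.    0.92 -1.  ]
blue_pen [ 0.44  0.42  1.84 -0.    0.88  0.25] [ 0.08  0.34  1.98 -0.    0.82  0.3 ]
green_ballpen [-0.43  0.34  1.98 -0.    0.83 -0.37] [-0.26  0.61  1.53 -0.    1.01 -0.31]
```

View pics/pens.png

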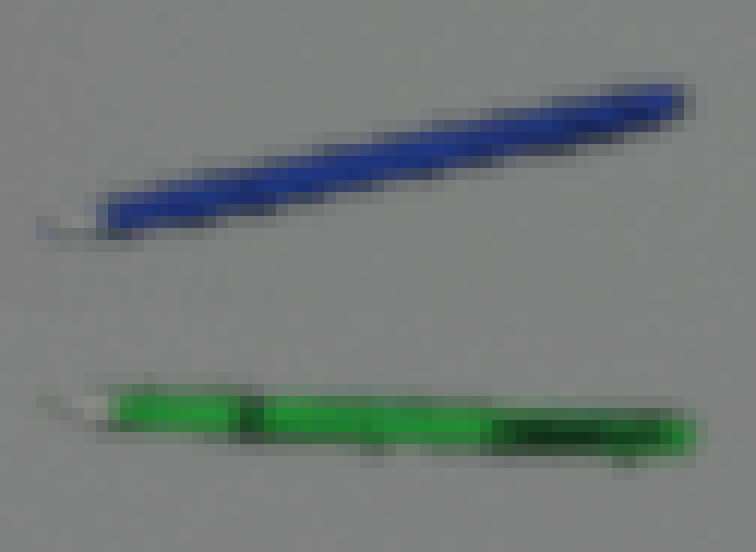

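The slim pens' metal tips point left, at about (40,230) and (40,405) in the crop, and segmentation missed them. I'll shift those two centres 5 mm towards the tip. Both lamp and bottle are beyond x=0.78, so they are clear of the work. Green pen goes first.

```bash
cat >> h.py <<'E'
T={'marker':'black','highlighter':'yellow','blue_pen':'blue','green_ballpen':'green'}
def tip(p,z): return [p[0],p[1],.186+z]
def job(name):
    im=np.load('top0.npz')['im']
    r=locate(im,name); s=locate(im,'tray_'+T[name])
    p=(r[0]+r[1])/2; 
    if 'pen' in name: p=r[0]+.005*np.array([np.cos(r[2]),np.sin(r[2])])
    t=(s[0]+s[1])/2
    q,_=best(p,r[2])
    robot.move_to(tip(p,.07),q)
    robot.grip(.045)
    print('stop',robot.line_to(tip(p,.003),vel=.12,stop_force=15))
    robot.grip(0.0); print('width',robot.current_gripper_width())
    robot.line_to(tip(p,.09),vel=.2)
    q,_=best(t,s[2])
    robot.move_to(tip(t,.09),q)
    print('held',robot.current_gripper_width())
    robot.line_to(tip(t,.025),vel=.15)
    print('stop',robot.line_to(tip(t,.0095),vel=.05,stop_force=8),robot.current_tool_pos()[2]-.186)
    robot.grip(.04)
    robot.line_to(tip(t,.09),vel=.2)
    print('t',robot.current_time_s())
E
python3 - <<'E'
from h import *
job('green_ballpen')
im,d=get_image('scene'); cv2.imwrite('pics/s1.png',cv2.resize(im[:,:,::-1],(800,600),interpolation=cv2.INTER_CUBIC))
E
```

```text
stop False
width 0.008724952610120816
held 0.009059848124115368
stop False 0.009318348051973901
t 8.5
```

View pics/s1.png

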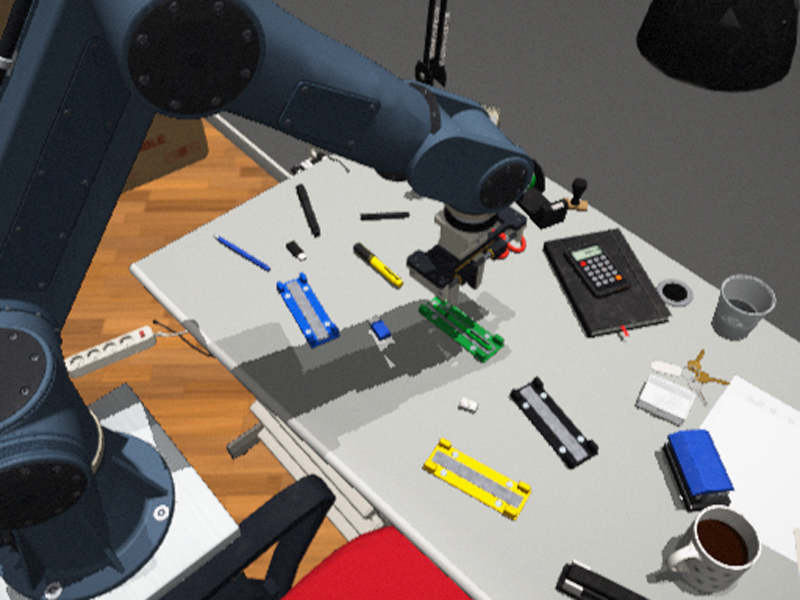

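The scene view shows the green pen lying in the green tray at (462,325), with the eraser at (381,328) still in place. On to the other three.

Run:
```python
from h import *
for k in ['highlighter','blue_pen','marker']:
    print(k); job(k)
robot.line_to([*robot.current_tool_pos()[:2],.4],vel=.25)
robot.movej([1.06,.351,1.652,0,1.139,-.085])
im,d=get_image('top'); np.savez('top1.npz',im=im,d=d)
a=im[160:270,180:410][:,:,::-1]
cv2.imwrite('pics/t1.png',cv2.convertScaleAbs(cv2.resize(a,(800,383),interpolation=cv2.INTER_CUBIC),alpha=1.5))
im2,_=get_image('scene'); cv2.imwrite('pics/s2.png',cv2.resize(im2[:,:,::-1][140:350,160:400],(686,600),interpolation=cv2.INTER_CUBIC))
print(robot.current_time_s())
```

```text
highlighter
stop False
width 0.016942289983144086
held 0.017097196755914167
stop False 0.00935937368688114
t 15.35
blue_pen
stop False
width 0.008922561286916408
held 0.008486808978820037
stop False 0.009384813660053837
t 22.85
marker
stop True
width 0.016140544110964494
held 0.01625559105524244
stop False 0.00931694986565862
t 30.3333
34.2833
```

View pics/t1.png

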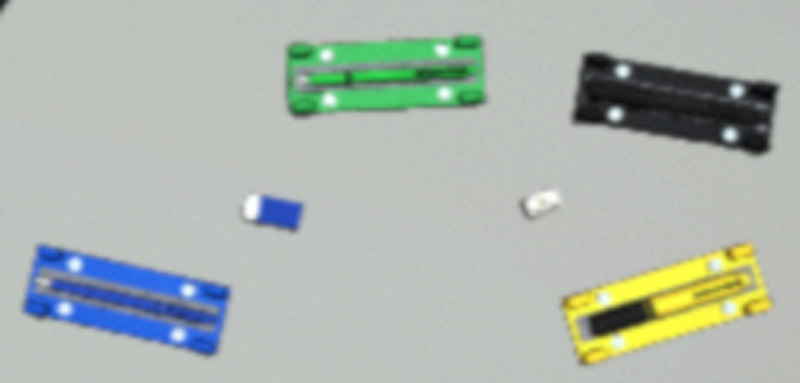

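View pics/s2.png

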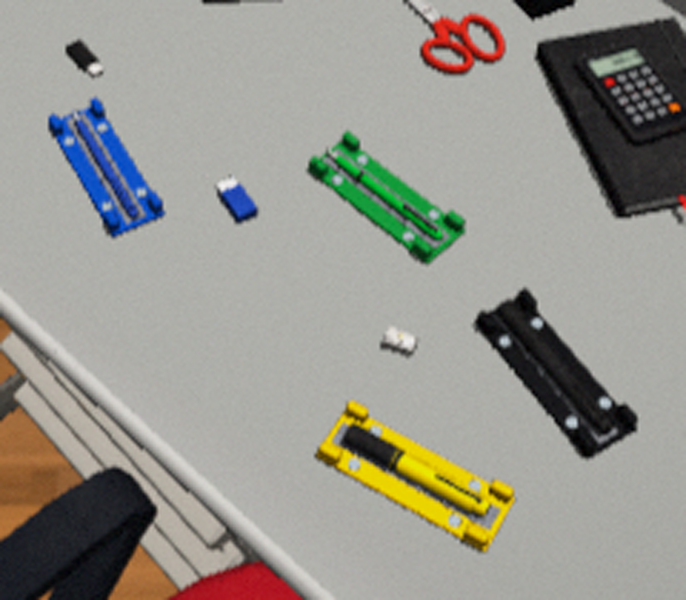

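All four pens lie in their trays. The eraser (272,212) and the memory stick look untouched. The marker seems shifted towards the left end of its tray, and its descent stopped early, so I'll measure it along with the bystanders.

Run:
```python
from h import *
a=np.load('top0.npz')['im'];z=np.load('top1.npz');b=z['im']
for k in ['eraser','usb_stick']:
    print(k,(locate(b,k)[0]-locate(a,k)[0])*1000)
m=camera_model('top')
# rectify each tray to its frame (2 px/mm), at h=.010
for i,k in enumerate(['tray_black','tray_yellow','tray_blue','tray_green']):
    s=locate(a,k); t=(s[0]+s[1])/2; v=np.array([np.cos(s[2]),np.sin(s[2])]); w=np.array([-v[1],v[0]])
    K=m['camera_matrix'];Pi=np.linalg.inv(m['pose'])
    X,Y=np.meshgrid(np.arange(-90,90,.25)/1000,np.arange(-32,32,.25)/1000)
    W=np.stack([t[0]+X*v[0]+Y*w[0],t[1]+X*v[1]+Y*w[1],np.full_like(X,.011)],-1)@Pi[:3,:3].T+Pi[:3,3]
    u=(W[...,0]/W[...,2]*K[0,0]+K[0,2]).astype(np.float32);vv=(W[...,1]/W[...,2]*K[1,1]+K[1,2]).astype(np.float32)
    o=np.vstack([cv2.remap(x,u,vv,cv2.INTER_CUBIC) for x in (a,b)])[:,:,::-1]
    g=3 if i==0 else 1.6
    o=cv2.convertScaleAbs(o,alpha=g); o[:,360]=(0,0,255)
    globals().setdefault('L',[]).append(o)
cv2.imwrite('pics/r1.png',np.vstack([L[0]]));
cv2.imwrite('pics/r2.png',np.vstack([x[256:] for x in L[1:]])[::1][:768:1] if 0 else cv2.resize(np.vstack([x[256:] for x in L[1:]]),(562,600)))
```

```text
eraser [-0.0335083  -0.07387733]
usb_stick [0. 0.]
```

View pics/r1.png

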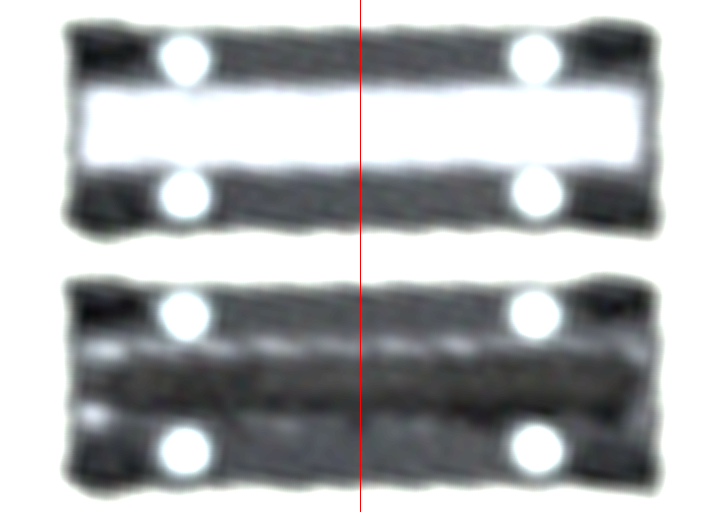

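View pics/r2.png

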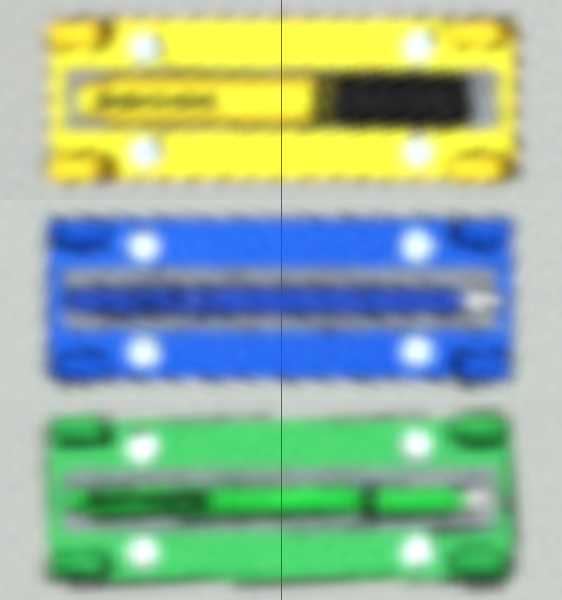

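In the rectified tray views, every pen is along the centre line within about 3 mm (marker span x≈95–640 of a tray 68–655). The bystanders have moved less than 0.1 mm. One last check: depth at both ends of each pen, for flatness.

Run:
```python
from h import *
a=np.load('top0.npz')['im'];d=np.load('top1.npz')['d'];m=camera_model('top');K=m['camera_matrix'];P=m['pose']
v,u=np.mgrid[0:384,0:512]
c=(np.stack([(u-K[0,2])/K[0,0]*d,(v-K[1,2])/K[1,1]*d,d],-1)@P[:3,:3].T+P[:3,3]).reshape(-1,3)
for k in ['tray_black','tray_yellow','tray_blue','tray_green']:
    s=locate(a,k);t=(s[0]+s[1])/2;e=np.array([np.cos(s[2]),np.sin(s[2])])
    L=(c[:,:2]-t)@e; X=(c[:,:2]-t)@[-e[1],e[0]]
    print(k,[round(1000*float(np.median(c[(abs(L-q)<.012)&(abs(X)<.004),2])),1) for q in (-.05,-.025,0,.025,.05)],
     'base',round(1000*float(np.median(c[(abs(L)<.03)&(abs(abs(X)-.019)<.003),2])),1))
print(robot.current_contact_force())
```

```text
tray_black [20.2, 19.4, 21.4, 20.4, 21.2] base 4.6
tray_yellow [21.4, 21.9, 21.5, 21.9, 21.2] base 4.8
tray_blue [13.7, 12.8, 14.1, 13.3, 12.5] base 5.1
tray_green [15.1, 13.8, 12.6, 14.0, 12.0] base 4.5
[-0.66844514 -0.44442298  0.15415134]
```

All four are flat on their bases, so I'm handing in.

```bash
python3 -c "
from cell import robot
robot.close_job(); print(robot.current_time_s())"
```

```text
the job is handed in; nothing more can be done
the job is handed in; nothing more can be done
```

All four pens are in the trays of their own colour, and the job was handed in at about 34 s of the 88 s allowed.

- **Position:** in the last pictures each pen lies along its tray, within about 3 mm of the centre.
- **Flatness:** depth along the marker and highlighter is level to 1–2 mm. The slim pens scatter up to 3 mm, which looks like depth noise with no clear tilt; their tops are where they should be for pens on the tray base.
- **Bystanders:** the eraser and memory stick moved less than 0.1 mm.
- **Arm:** it was back at its start pose, clear of everything and gripping nothing.
- **Marker choice:** the black rod I took measured 142 mm long, against 95 mm for the smaller lookalike, which I left alone.

One thing did not go as planned. The 15 N stop triggered on the descent to the marker, for a reason I did not find. The grip (16 mm) and the placing were still normal. The slim pens' metal tips were too thin to segment, so I corrected their centres by 5 mm by eye; the final pictures agree with that.

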